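Tuck the test carrier under the hold-down leaf, mark beneath the probe

ROBOT

A 7-joint arm with a two-finger parallel gripper is mounted at the origin on the work surface. World frame = base frame: x ahead of the robot, y to its left, z up, the work surface at z = 0. Lengths are in m, angles in rad, forces in N, time in s.
With the tool pointing down it reaches from about 0.4 to 0.85 m from the base axis. Payload 4.5 kg.
Tool frame: the origin (TCP) lies on the centre line of the jaws, within the pads' length; the fingertips stand 11 mm ahead of it and the grasp point (between the pads) lies 8 mm behind it; z points along the fingers, x is the direction in which the jaws open and shut, and the axes are right-handed (so a half turn about z gives the same grasp; the last joint's range is limited). The gripper opens to 88 mm and grips with 3 to 60 N. Pads are 18 mm wide; open, the fingers measure 123 mm over their backs; the gripper's body (75 mm by 187 mm) begins 45 mm behind the grasp point.
Start: joints at [1.374, 0.689, -0.195, 1.565, 0.157, 0.902, -0.215], TCP at [0.143, -0.608, 0.25] pointing down, gripper open.
Joint ranges: [-3.01, 3.01], [-0.46, 2.08], [-1.47, 1.51], [0.13, 2.56], [-1, 4.14], [0.04, 2.09], [-2.66, 2.66]. Speed limits (rad/s): [2.57, 2.57, 3.14, 3.14, 3.14, 3.14, 3.14].

INTERFACE

Orientations are given as a unit quaternion [x, y, z, w].
In Python, from plant import r, vision, order, nets gives the robot as it stands.
- The arm moves only by the tool send_rows, never from a script. Its argument "series" is a list of rows, each an object with "delta_pos": the shift along the tool's x, y, z in cm, a list of three; "turn": the turn about the tool's z in degrees; "jaw": the closure, from 0 (fully open) to 1 (shut). In form: [{"delta_pos": [x, y, z], "turn": turn, "jaw": jaw}, ...]. A call has 1 to 8 rows; each row is the pose to reach, as a shift and turn from the pose commanded when the call began, along the tool's axes at that moment; what a row does not reach only later rows make up. A row lasts 1/12 s, in which the tool goes at most 41.7 mm and 7.16 degrees, less where a joint would pass 70% of its speed; a pose out of reach is approached as far as the arm can. A call with a gripper value outside its range is refused whole. The fingers move at their own pace and stop on an object; "force" is the grip in N (left out, the last holds). Time passes only in rows, so rows that repeat a pose let the fingers close. It gives the time, the measured TCP pose, the force and the opening at its end, in the units of the state.
- r.get_state(): the state, without advancing time (a new reading comes with each control period).
- vision.snapshot(name): name is "scene" or "top" or "wrist"; returns the picture (384x512x3 uint8, blue, green, red); there is no depth.
- vision.camera_params(name): a dict with "intrinsics" (3x3 intrinsics, pixels), "extrinsics" (4x4, takes a point from world to camera coordinates). Camera axes: x right, y down, z forward; pixel columns grow to the right and rows downward; lengths in m; the calibration is good to about 2 mm. A picture is of the moment at which its call begins: read the wrist's pose just before it. camera_params takes no time and is no camera call; for the wrist camera it gives the pose at the moment of the call.
- order.finish_job(): hands the job in, once; it reports no verdict.
Trained networks look in the newest picture that a camera, given by its name, has taken for a name from the list of things; names that differ only in an ending like _2 or _b are one class to them, and where a whole thing is asked for, a point or a joint stands for the part that bears it (a point fixed in the world has none). Each returns a list of dicts, best first, with "score" (0 to 1); they miss things now and then, are a little off and sometimes report something else, mostly with a low value. They report only what shows in the picture. A call takes as long as a camera call. They do not tell look-alikes from the thing itself.
- nets.boxes_of(camera, label): "location" ([row, column] as shares, 0 to 1, of the picture: columns of its width, rows of its height, amid what is visible of it).
- nets.trace(camera, label): "region" (384x512 bool, what is visible of it) and "location" ([row, column] as shares, 0 to 1, of the picture: columns of its width, rows of its height, amid what is visible of it).
The state is a dict: "clock": time; "q": joint angles; "qd": joint speeds; "joint_torque": joint torques, N m; "tool_pos": TCP position; "eef_rot": TCP orientation; "contact_force": force on the tool from outside, world axes, zero at the start; "moment": the same for the moment, N m; "opening": opening from 0.0 (shut) to 1.0 (fully open).
Only numpy, scipy, OpenCV 4.12 (cv2) and the standard library are available. Lean on these libraries where they do the work, as an engineer would, in place of code of your own. Each camera call takes 0.05 s, during which the arm holds its last target.

TASK

On the probe station, slide the green test carrier along the platen, without picking it up, so that its front edge goes squarely under the hinged copper hold-down leaf and the centre of its red mark comes directly beneath the probe tip. Do not lift the leaf, do not touch the probe, and leave everything else where it is. Finish while still holding: keep hold of the carrier's black rib with the fingers, pressing the carrier flat onto the platen firmly, with about 10 N.

Things in the scene. Friction and masses are not known exactly. Their poses are not given: they have to be found in the camera images.
- station: the fixed probe-station platen, an aluminium slab 380 (x) x 400 (y) x 40 mm high; origin at the centre of its underside on the table, so its flat, rigid top is 40 mm above the origin. Its x axis points away from the robot, towards the leaf; z up. The carrier lies on the top. Near the far right corner of the slab stands a parked second positioner with a short blue stub and no needle; leave it alone
- leaf (a joint): hinge of the copper hold-down leaf, a light plate 120 mm wide (y), 66 mm long (x) and 3 mm thick that lies level 7 mm above the platen top (clear gap beneath). Its free edge with a white stripe faces the robot side, the hinge is 68 mm beyond it. 0 rad = lying down as it should; positive = free edge lifted; it is held down only by its weight and a weak spring
- leaf_edge (a point): middle of the lower free edge of the leaf, 100 mm along the station's x axis from the station's origin, 7 mm above the platen top; axes as the station's
- probe_tip (a point): point of the fixed brass probe needle, 14 mm above the platen top (10 mm above the carrier's upper face when it is beneath). The blue probe arm comes to it from the left and the far side (+y, +x of the station), 35 to 70 mm above the platen, from a black micrometer positioner 150 mm to the left, up to about 105 mm above the platen
- carrier: the loose test carrier (about 190 g): a rigid green plate 160 (x) x 70 (y) x 4 mm; origin at the centre of its underside, x axis towards its front edge (the edge to tuck), z up. On it, centred 50 mm behind the origin (x = -50), stands a black grip rib 50 mm long (x), 14 mm wide (y), 35 mm tall above the plate
- carrier_grip (a point): where to grip the black rib: on the rib's centre line, 50 mm behind the carrier's origin, 26 mm above the carrier's underside (rib top is at 39 mm); axes as the carrier's, so the fingers close along its y
- carrier_mark (a point): centre of the red dot (10 mm across, in a 16 mm white ring) on the carrier's upper face, 30 mm ahead of the carrier's origin, 4 mm above its underside, so 80 mm ahead of the grip point and 50 mm behind the front edge
- carrier_front (a point): middle of the carrier's front edge, on the underside, 80 mm ahead of the carrier's origin
- probe: the fixed probe with its positioner; origin on the platen top, plumb below the needle's point
- puck: bystander: loose brass calibration disc 28 mm across, 12 mm high, on the platen to the left of the carrier; origin at its underside
- screwdriver: bystander: screwdriver on the table, right
- jar: bystander: small jar 48 mm across, 60 mm high on the table, left; origin at its underside
- wrench: bystander: wrench on the table, left
- cup: bystander: open aluminium cup 70 mm across, 60 mm high on the table, right; origin at its underside
There are look-alikes about, which are no part of the job. There is more than one size of the carrier; the one meant has the size given above.

How it is judged:
On the way, in this order (a step that is already met when the one before it is completed fails the run):
1. the carrier's front edge is under the leaf (x of carrier_front in the frame of station above 0.104 m and z of carrier_front in the frame of station below 0.0445 m and value of joint leaf below 0.05 rad), for 0.05 s.
2. the mark is beneath the probe tip (horizontal distance between carrier_mark and probe_tip below 0.005 m and x of carrier_front in the frame of station above 0.108 m and z of carrier_front in the frame of station below 0.0445 m), for 0.2 s.
At the end, for the whole second after the job is handed in: Still holding: mark within 5 mm (horizontal) of the tip; front edge over 8 mm under the leaf and down on the platen; carrier square within 0.12 rad, flat within 0.03, still; leaf down (under 0.03 rad); fingers on the carrier with over 3 N; carrier pressing the platen with over 6 N (all of step 2 and angle between the x axis of carrier and the x axis of station, either way round below 0.12 rad and angle between carrier's own z axis and vertical below 0.03 rad and value of joint leaf below 0.03 rad and contact force between carrier and station above 6 N and contact force between the fingers and carrier above 3 N and y of carrier_front in the frame of station between -0.04 and 0.04 m and linear speed of carrier below 0.01 m/s); the arm keeps its last pose, push and grip.
It fails at once if the leaf is lifted (over 0.06 rad, about 4 mm at its edge) (value of joint leaf above 0.06 rad).
It fails at once if the probe is touched (contact force between probe and anything else above 0.5 N).
It fails at once if the carrier is picked up (over 15 mm off the platen) (z of carrier_grip in the frame of station above 0.081 m).
It fails at once if the carrier is pressed on the platen with over 50 N (contact force between carrier and station above 50 N).
It fails at once if a bystander is moved by over 20 mm (distance of any of puck, screwdriver, jar, wrench, cup from where it was at the start of the episode above 0.02 m).
It also fails if it takes over 40 s, if anything falls off the work surface, if the arm or the gripper's body presses on something with over 40 N, if the wrist force passes 120 N, or if a joint passes its speed limit or range.

## Working session

There is one attempt and no reset: what is moved stays moved. The work goes in short steps, Python scripts to look and compute and a tool call to move; the robot and the scene stay as the last step left them, time stands still between calls to the robot, and variables do not carry over. Pictures are saved under pics/ and viewed, and the job is handed in when it is done.

Besides the shell and the picture viewer there is one more tool, called after "Request:" as name(argument=value, ...) on one line, values as JSON. send_rows: Moves the arm, as the interface text tells. Its arguments: {"type":"object","properties":{"series":{"type":"array"},"force":{"type":"number"}},"required":["series"]}

```bash
mkdir -p pics; ls
python3 - <<'E'
from plant import r, vision, order, nets
import cv2
print(r.get_state())
for n in ["scene","top"]:
    im=vision.snapshot(n); cv2.imwrite(f"pics/{n}0.png",im)
    p=vision.camera_params(n); print(n,p)
    for l in ["carrier","carrier_mark","probe","leaf","station","puck"]:
        for d in nets.boxes_of(n,l)[:3]: print(n,l,round(d["score"],2),[round(d["location"][0]*384,1),round(d["location"][1]*512,1)])
E
```

```text
pics
{'clock': 0.0, 'q': array([ 1.37384111,  0.68997037, -0.19447985,  1.56634071,  0.15729999,
        0.90251191, -0.21510802]), 'qd': array([ 0.00050778, -0.00251442, -0.00020181, -0.00122192,  0.0005955 ,
       -0.00088323,  0.00038819]), 'joint_torque': array([ 4.39632049e-04, -5.27563584e+01, -1.26644455e+00, -1.53430098e+01,
       -5.25140378e-02,  6.64014588e-03,  1.82643021e-04]), 'tool_pos': array([ 0.14273868, -0.60785055,  0.24891854]), 'eef_rot': array([ 7.83823979e-01, -6.20982385e-01, -7.68052412e-04, -5.07390338e-04]), 'contact_force': array([ 0.08936473, -0.27288049,  0.0670976 ]), 'moment': array([0.02112707, 0.03112353, 0.02412628]), 'opening': 0.9986169391354638}
scene {'intrinsics': array([[415.57509703,   0.        , 248.39650358],
       [  0.        , 415.57509703, 192.10492009],
       [  0.        ,   0.        ,   1.        ]]), 'extrinsics': array([[ 2.37971352e-01,  9.71272053e-01, -4.85031571e-04,
        -1.02202952e-01],
       [ 5.69743051e-01, -1.39997139e-01, -8.09810877e-01,
        -2.11679260e-01],
       [-7.86614576e-01,  1.92435446e-01, -5.
[... 469 characters left out ...]
0.80742254,   0.        , 255.11308183],
       [  0.        , 440.80742254, 194.46304297],
       [  0.        ,   0.        ,   1.        ]]), 'extrinsics': array([[-0.00480066, -0.99979732,  0.01955185, -0.01621361],
       [-0.99602419,  0.00304146, -0.08903128,  0.50990253],
       [ 0.08895377, -0.01990152, -0.99583691,  1.40447317],
       [ 0.        ,  0.        ,  0.        ,  1.        ]])}
top carrier 0.8 [266.8, 327.9]
top carrier 0.64 [276.8, 177.5]
top carrier 0.63 [184.4, 219.3]
top carrier_mark 0.96 [276.8, 174.4]
top carrier_mark 0.78 [185.1, 215.9]
top carrier_mark 0.56 [267.1, 330.3]
top probe 0.75 [127.1, 179.0]
top leaf 0.7 [121.1, 225.2]
top station 0.98 [158.7, 231.9]
```

View pics/scene0.png

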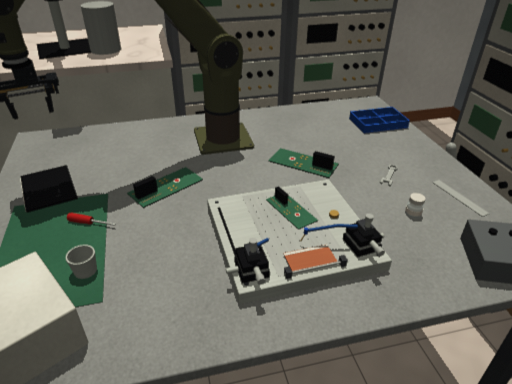

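View pics/top0.png

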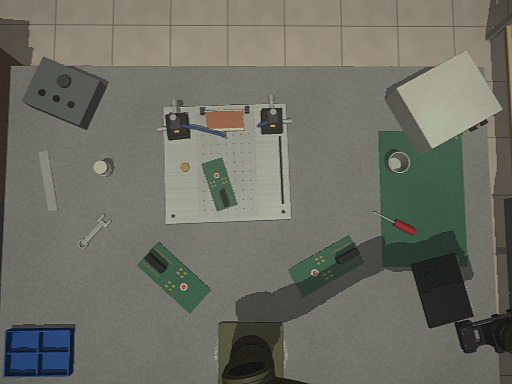

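Run:
```python
import cv2
a=cv2.imread("pics/top0.png"); cv2.imwrite("pics/topz.png",cv2.resize(a[50:250,130:345],None,fx=3.6,fy=3,interpolation=cv2.INTER_CUBIC)[:600,:800])
a=cv2.imread("pics/scene0.png"); cv2.imwrite("pics/scz.png",cv2.resize(a[130:330,170:430],None,fx=3,fy=3,interpolation=cv2.INTER_CUBIC))
```

```text
(no output)
```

View pics/topz.png

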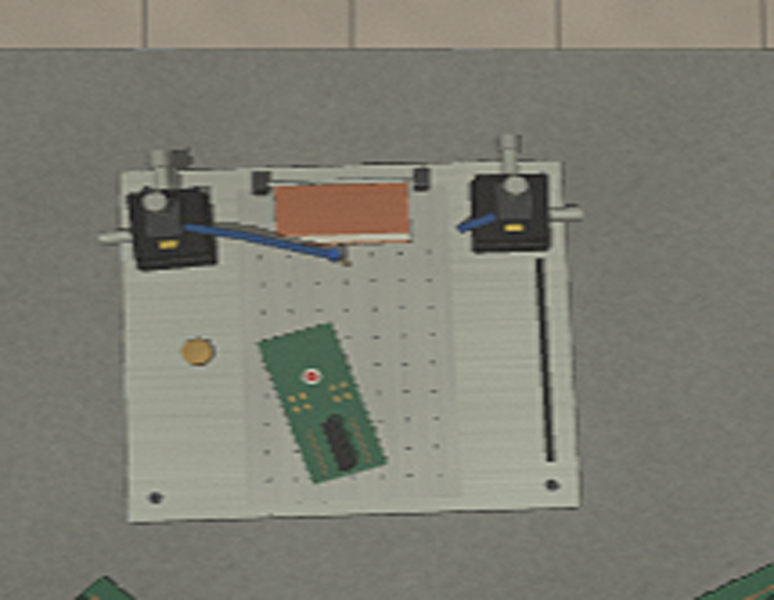

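View pics/scz.png

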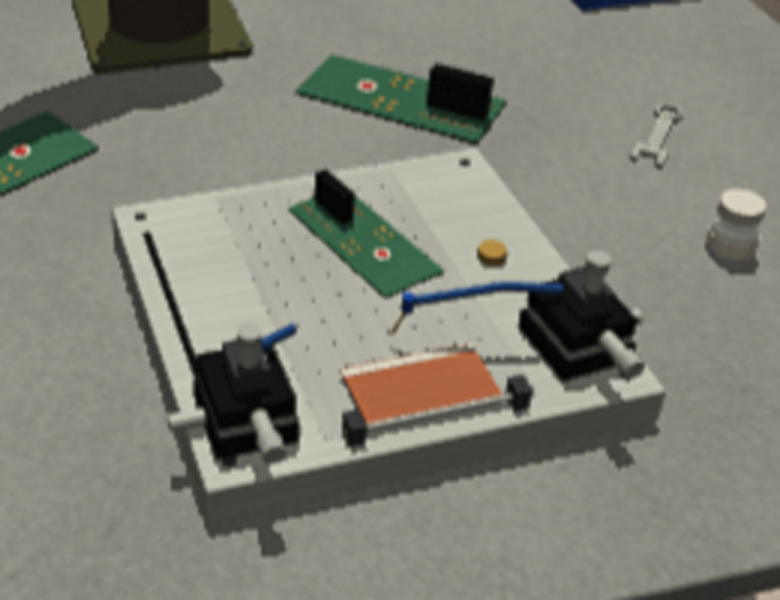

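The scene and top views agree. The right carrier is on the platen, yawed about 20°, with its mark at about (185,216) in the top image. The probe tip is near (137,226) and the two look-alike carriers are on the table. Next I measure these.

```bash
cat > h.py <<'E'
import numpy as np, cv2
from plant import r, vision, order, nets
def ray(p,uv):
    K=p["intrinsics"];E=p["extrinsics"];R=E[:3,:3];t=E[:3,3]
    d=R.T@np.linalg.inv(K)@np.array([uv[0],uv[1],1.]); return -R.T@t,d
def onz(p,uv,z):
    c,d=ray(p,uv); return c+d*(z-c[2])/d[2]
def proj(p,X):
    E=p["extrinsics"];x=p["intrinsics"]@(E[:3,:3]@np.array(X)+E[:3,3]); return x[:2]/x[2]
def tri(obs):
    A=np.zeros((3,3));b=np.zeros(3)
    for p,uv in obs:
        c,d=ray(p,uv);d=d/np.linalg.norm(d);M=np.eye(3)-np.outer(d,d);A+=M;b+=M@c
    return np.linalg.solve(A,b)
E
python3 - <<'E'
from h import *
np.set_printoptions(precision=4,suppress=True)
P=vision.camera_params("top");S=vision.camera_params("scene")
t=lambda u,v:((u+.5)/3.6+130-.5,(v+.5)/3+50-.5)
s=lambda u,v:((u+.5)/3+170-.5,(v+.5)/3+130-.5)
print("platen"); 
c=[onz(P,t(*q),.04) for q in [(120,172),(561,162),(579,508),(129,522)]]
for q in c: print(q)
print("ctr",np.mean(c,0),[np.linalg.norm(c[i]-c[(i+1)%4]) for i in range(4)])
print("platen scene");
for q in [(113,210),(478,149),(664,392),(208,492)]: print(onz(S,s(*q),.04))
print("carrier"); c=[onz(P,t(*q),.044) for q in [(258,342),(331,323),(386,463),(316,484)]]
for q in c: print(q)
print(np.mean(c,0),[np.linalg.norm(c[i]-c[(i+1)%4]) for i in range(4)])
print("mark",onz(P,t(311,376),.044),onz(S,s(382,254),.044))
print("leaf",[onz(P,t(*q),.05) for q in [(274,185),(410,182),(411,241),(276,236)]])
print("tip",tri([(P,t(346,263)),(S,s(391,332))]),onz(P,t(346,263),.054),onz(S,s(391,332),.054))
E
```

```text
platen
[0.794  0.2797 0.04  ]
[ 0.8055 -0.1184  0.04  ]
[ 0.4294 -0.1303  0.04  ]
[0.4163 0.2666 0.04  ]
ctr [0.6113 0.0744 0.04  ] [np.float64(0.3982314896547851), np.float64(0.37627871850172523), np.float64(0.39705564679785943), np.float64(0.37795328764964464)]
platen scene
[ 0.4366 -0.1288  0.04  ]
[0.4223 0.2686 0.04  ]
[0.7974 0.2784 0.04  ]
[ 0.8105 -0.1156  0.04  ]
carrier
[0.6075 0.1541 0.044 ]
[0.6279 0.0893 0.044 ]
[0.4777 0.0404 0.044 ]
[0.4556 0.1021 0.044 ]
[0.5422 0.0965 0.044 ] [np.float64(0.06795479864174903), np.float64(0.15798754817648195), np.float64(0.06552555173192866), np.float64(0.16050942075963331)]
mark [0.5708 0.1069 0.044 ] [0.5719 0.1079 0.044 ]
leaf [array([0.7769, 0.1402, 0.05  ]), array([0.7803, 0.0184, 0.05  ]), array([0.7157, 0.0177, 0.05  ]), array([0.7212, 0.1381, 0.05  ])]
tip [0.6901 0.0748 0.0567] [0.6909 0.0755 0.054 ] [0.6873 0.0753 0.054 ]
```

```bash
cat >> h.py <<'E'
from scipy.spatial.transform import Rotation as Ro
def rel(target,yawx=None):
    """shift in tool axes (cm) and turn (deg) to world target, tool x yaw in deg"""
    s=r.get_state(); R=Ro.from_quat(s["eef_rot"]).as_matrix()
    d=R.T@(np.array(target)-s["tool_pos"])*100
    cur=np.degrees(np.arctan2(R[1,0],R[0,0]))
    tilt=np.degrees(np.arccos(-R[2,2]))
    out=dict(d=d.round(2),cur=round(cur,2),tilt=round(tilt,3),z=R[:,2].round(4),F=s["contact_force"].round(2),t=s["clock"],op=round(s["opening"],3),pos=s["tool_pos"].round(4))
    if yawx is not None: out["turn"]=round(-((yawx-cur+180)%360-180),2)
    print(out)
E
python3 - <<'E'
from h import *
rel([.36,-.29,.25],-71.6); rel([.495,.081,.2],-71.6)
E
```

```text
{'d': array([-26.03, -28.41,  -0.03]), 'cur': np.float64(-76.78), 'tilt': np.float64(0.003), 'z': array([-0.e+00, -1.e-04, -1.e+00]), 'F': array([-0.  ,  0.68, -0.58]), 't': 0.7, 'op': 1.002, 'pos': array([ 0.143 , -0.6084,  0.2498]), 'turn': np.float64(-5.18)}
{'d': array([-59.06, -50.04,   4.97]), 'cur': np.float64(-76.78), 'tilt': np.float64(0.003), 'z': array([-0.e+00, -1.e-04, -1.e+00]), 'F': array([-0.  ,  0.68, -0.58]), 't': 0.7, 'op': 1.002, 'pos': array([ 0.143 , -0.6084,  0.2498]), 'turn': np.float64(-5.18)}
```

Request:
send_rows(series=[{"delta_pos":[-1.5,-2.0,0],"turn":0,"jaw":0},{"delta_pos":[-4.0,-4.5,0],"turn":0,"jaw":0},{"delta_pos":[-6.5,-7.3,0],"turn":0,"jaw":0},{"delta_pos":[-9.2,-10.2,0],"turn":-1,"jaw":0},{"delta_pos":[-12,-13.1,0],"turn":-2,"jaw":0},{"delta_pos":[-14.7,-16.1,0],"turn":-3,"jaw":0},{"delta_pos":[-17.4,-19,0],"turn":-4,"jaw":0},{"delta_pos":[-20.1,-22,0],"turn":-5.2,"jaw":0}])

```text
clock: 1.37
tool_pos: [0.3119, -0.361, 0.25]
eef_rot: [0.811, -0.585, 0.0, 0.0]
contact_force: [0.4, 0.5, 0.4]
opening: 1.006
```

Run:
```python
from h import *
rel([.495,.081,.2],-71.6)
```

```text
{'d': array([-36.13, -31.36,   4.98]), 'cur': np.float64(-71.55), 'tilt': np.float64(0.042), 'z': array([ 4.e-04, -6.e-04, -1.e+00]), 'F': array([0.37, 0.46, 0.37]), 't': 1.3667, 'op': 1.006, 'pos': array([ 0.3119, -0.361 ,  0.25  ]), 'turn': np.float64(0.05)}
```

Request:
send_rows(series=[{"delta_pos":[-2.6,-2.6,0],"turn":0,"jaw":0},{"delta_pos":[-5.2,-5.2,0],"turn":0,"jaw":0},{"delta_pos":[-7.8,-7.8,0],"turn":0,"jaw":0},{"delta_pos":[-10.6,-10.4,0],"turn":0,"jaw":0},{"delta_pos":[-13.4,-13,0],"turn":0,"jaw":0},{"delta_pos":[-16.2,-15.5,0],"turn":0,"jaw":0},{"delta_pos":[-19,-18,0],"turn":0,"jaw":0},{"delta_pos":[-21.8,-20.3,0],"turn":0,"jaw":0}])

```text
clock: 2.03
tool_pos: [0.4359, -0.0895, 0.25]
eef_rot: [0.811, -0.585, 0.001, -0.0]
contact_force: [1.0, -1.0, -0.4]
opening: 1.0
```

Request:
send_rows(series=[{"delta_pos":[-2.8,-2.4,0],"turn":0,"jaw":0},{"delta_pos":[-5.6,-4.6,0],"turn":0,"jaw":0},{"delta_pos":[-8.4,-6.8,0],"turn":0,"jaw":0},{"delta_pos":[-11,-8.8,0],"turn":0,"jaw":0},{"delta_pos":[-13,-10.2,0],"turn":0,"jaw":0},{"delta_pos":[-14.3,-11.1,0],"turn":0,"jaw":0},{"delta_pos":[-14.3,-11.1,0],"turn":0,"jaw":0},{"delta_pos":[-14.3,-11.1,0],"turn":0,"jaw":0}])

```text
clock: 2.7
tool_pos: [0.4949, 0.0796, 0.2497]
eef_rot: [0.812, -0.584, 0.0, 0.0]
contact_force: [-0.0, -0.6, -0.4]
opening: 0.997
```

Run:
```python
from h import *
rel([.495,.081,.2],-71.6)
p=vision.camera_params("wrist");im=vision.snapshot("wrist");cv2.imwrite("pics/w0.png",im)
np.save("w0.npy",p,allow_pickle=True)
print(p)
for X in [(.495,.081,.083),(.571,.107,.044),(.69,.075,.054)]: print(proj(p,X))
```

```text
{'d': array([-0.13, -0.05,  4.97]), 'cur': np.float64(-71.48), 'tilt': np.float64(0.016), 'z': array([-1.e-04, -3.e-04, -1.e+00]), 'F': array([-0.03, -0.6 , -0.42]), 't': 2.7, 'op': 0.997, 'pos': array([0.4949, 0.0796, 0.2497]), 'turn': np.float64(0.12)}
{'intrinsics': array([[313.10588849,   0.        , 254.95500211],
       [  0.        , 313.10588849, 190.78018905],
       [  0.        ,   0.        ,   1.        ]]), 'extrinsics': array([[ 3.18630088e-01, -9.47879067e-01,  3.75319269e-04,
        -8.27295746e-02],
       [-9.16011373e-01, -3.07815888e-01,  2.57240245e-01,
         4.42951281e-01],
       [-2.43717114e-01, -8.23082784e-02, -9.66347409e-01,
         5.17160317e-01],
       [ 0.00000000e+00,  0.00000000e+00,  0.00000000e+00,
         1.00000000e+00]])}
[253.18066422 176.56665537]
[252.8479519   93.29491209]
[326.11549839 -22.83942646]
```

View pics/w0.png

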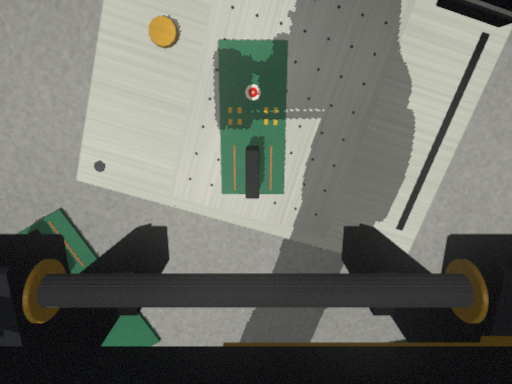

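The wrist image shows the mark at (252.8,92.5), within 1 px of the prediction. The rib lies upright at column 253, so the jaws are aligned with it. I refine the pose from the plate edges.

Run:
```python
from h import *
np.set_printoptions(precision=4,suppress=True)
p=vision.camera_params("wrist");im=cv2.imread("pics/w0.png")
cv2.imwrite("pics/w0z.png",cv2.resize(im[25:210,190:320],None,fx=3,fy=3,interpolation=cv2.INTER_CUBIC))
f=[onz(p,q,.044) for q in [(219,39.5),(287,39.5)]];b=[onz(p,q,.044) for q in [(221.5,193.5),(284.5,193.5)]]
fm=np.mean(f,0);bm=np.mean(b,0);d=fm-bm
print(fm,bm,(fm+bm)/2,np.degrees(np.arctan2(d[1],d[0])),np.linalg.norm(d),np.linalg.norm(f[0]-f[1]))
d/=np.linalg.norm(d); m=onz(p,(252.8,92.5),.044); print("mark",m,"grip",m-.08*d, (fm+bm)/2-.05*d)
```

```text
[0.6195 0.1213 0.044 ] [0.4678 0.0709 0.044 ] [0.5437 0.0961 0.044 ] 18.356998206920174 0.1598676320658179 0.06804300794526551
mark [0.5714 0.1055 0.044 ] grip [0.4955 0.0803 0.044 ] [0.4962 0.0804 0.044 ]
```

View pics/w0z.png

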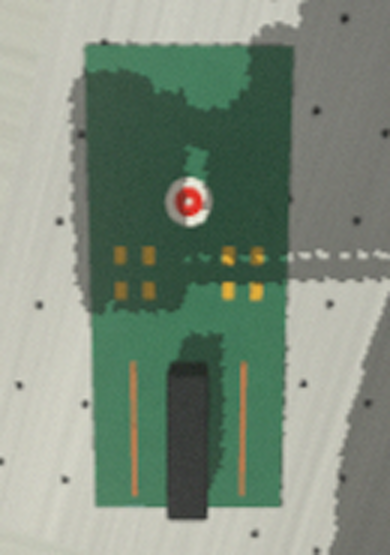

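Run:
```python
from h import *
rel([.4957,.0803,.058],-71.64)
```

```text
{'d': array([-0.18, -0.18, 19.16]), 'cur': np.float64(-71.61), 'tilt': np.float64(0.07), 'z': array([-5.0e-04, -1.1e-03, -1.0e+00]), 'F': array([-0.37, -0.63, -1.05]), 't': 2.75, 'op': 1.001, 'pos': array([0.4946, 0.0782, 0.2496]), 'turn': np.float64(0.03)}
```

Request:
send_rows(series=[{"delta_pos":[-0.1,-0.1,3],"turn":0,"jaw":0},{"delta_pos":[-0.1,-0.1,6.5],"turn":0,"jaw":0},{"delta_pos":[-0.1,-0.1,10],"turn":0,"jaw":0},{"delta_pos":[-0.1,-0.1,13],"turn":0,"jaw":0},{"delta_pos":[-0.1,-0.1,15.5],"turn":0,"jaw":0},{"delta_pos":[-0.1,-0.1,17.5],"turn":0,"jaw":0},{"delta_pos":[-0.1,-0.1,18.5],"turn":0,"jaw":0},{"delta_pos":[-0.1,-0.1,18.5],"turn":0,"jaw":0}])

```text
clock: 3.42
tool_pos: [0.4944, 0.0787, 0.0632]
eef_rot: [0.811, -0.586, -0.001, 0.002]
contact_force: [-0.7, 0.7, 0.4]
opening: 1.0
```

Run:
```python
from h import *
for i in range(3):
    im=vision.snapshot("wrist"); rel([.4957,.0803,.058],-71.64)
cv2.imwrite("pics/w1.png",im)
```

```text
{'d': array([-0.1 , -0.09,  0.64]), 'cur': np.float64(-71.68), 'tilt': np.float64(0.112), 'z': array([-0.0015, -0.0012, -1.    ]), 'F': array([-0.04,  0.45, -0.18]), 't': 3.4667, 'op': 0.997, 'pos': array([0.4952, 0.0791, 0.0644]), 'turn': np.float64(-0.04)}
{'d': array([-0.07, -0.01,  0.73]), 'cur': np.float64(-71.66), 'tilt': np.float64(0.037), 'z': array([ 4.e-04, -5.e-04, -1.e+00]), 'F': array([-0.08,  0.56,  0.35]), 't': 3.5167, 'op': 1.001, 'pos': array([0.4958, 0.0796, 0.0653]), 'turn': np.float64(-0.02)}
{'d': array([-0.06,  0.05,  0.78]), 'cur': np.float64(-71.64), 'tilt': np.float64(0.094), 'z': array([ 1.6e-03, -1.0e-04, -1.0e+00]), 'F': array([ 0.68,  0.21, -0.69]), 't': 3.5667, 'op': 1.001, 'pos': array([0.4963, 0.0799, 0.0658]), 'turn': np.float64(-0.0)}
```

View pics/w1.png

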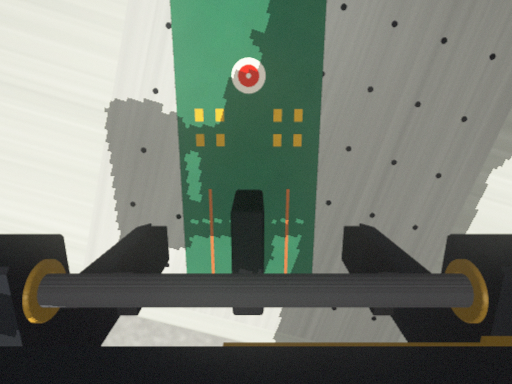

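Request:
send_rows(force=10, series=[{"delta_pos":[-0.2,0,0.4],"turn":0,"jaw":0.3},{"delta_pos":[-0.2,0,0.7],"turn":0,"jaw":0.6},{"delta_pos":[-0.2,0,0.7],"turn":0,"jaw":0.8},{"delta_pos":[-0.2,0,0.7],"turn":0,"jaw":1},{"delta_pos":[-0.2,0,0.7],"turn":0,"jaw":1},{"delta_pos":[-0.2,0,0.7],"turn":0,"jaw":1},{"delta_pos":[-0.2,0,0.7],"turn":0,"jaw":1},{"delta_pos":[-0.2,0,0.7],"turn":0,"jaw":1}])

```text
clock: 4.23
tool_pos: [0.495, 0.0824, 0.0578]
eef_rot: [0.811, -0.585, 0.0, -0.0]
contact_force: [0.6, 0.4, 0.5]
opening: 0.417
```

Request:
send_rows(force=40, series=[{"delta_pos":[0,0,0],"turn":0,"jaw":1},{"delta_pos":[0,0,0],"turn":0,"jaw":1},{"delta_pos":[0,0,0],"turn":0,"jaw":1},{"delta_pos":[0,0,0],"turn":0,"jaw":1}])

```text
clock: 4.57
tool_pos: [0.495, 0.0824, 0.0577]
eef_rot: [0.811, -0.585, 0.0, 0.0]
contact_force: [-0.4, 0.6, -0.8]
opening: 0.153
```

Run:
```python
from h import *
for i in range(3):
    im=vision.snapshot("wrist"); rel([.4957,.0803,.058],-71.64)
cv2.imwrite("pics/w2.png",im)
```

```text
{'d': array([ 0.23, -0.  , -0.03]), 'cur': np.float64(-71.57), 'tilt': np.float64(0.004), 'z': array([-0.e+00, -1.e-04, -1.e+00]), 'F': array([-0.39, -0.82,  0.67]), 't': 4.6167, 'op': 0.153, 'pos': array([0.495 , 0.0825, 0.0577]), 'turn': np.float64(0.07)}
{'d': array([ 0.23, -0.  , -0.03]), 'cur': np.float64(-71.57), 'tilt': np.float64(0.004), 'z': array([-0.e+00, -1.e-04, -1.e+00]), 'F': array([ 0.9 , -0.19, -0.67]), 't': 4.6667, 'op': 0.157, 'pos': array([0.495 , 0.0824, 0.0577]), 'turn': np.float64(0.07)}
{'d': array([ 0.23, -0.  , -0.03]), 'cur': np.float64(-71.57), 'tilt': np.float64(0.005), 'z': array([-0.e+00, -1.e-04, -1.e+00]), 'F': array([-0.61,  0.15, -0.14]), 't': 4.7167, 'op': 0.151, 'pos': array([0.495 , 0.0825, 0.0577]), 'turn': np.float64(0.07)}
```

View pics/w2.png

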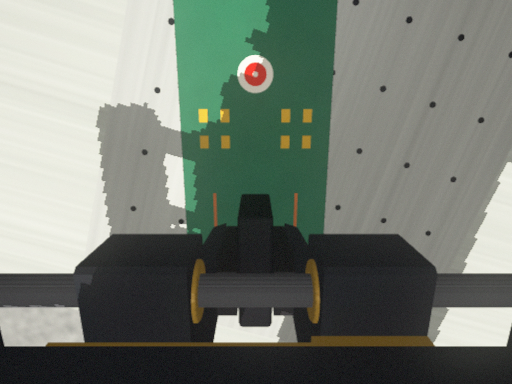

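Request:
send_rows(series=[{"delta_pos":[0,0,0.05],"turn":0,"jaw":1},{"delta_pos":[0,0,0.1],"turn":0,"jaw":1},{"delta_pos":[0,0,0.1],"turn":0,"jaw":1},{"delta_pos":[0,0,0.1],"turn":0,"jaw":1}])

```text
clock: 5.05
tool_pos: [0.495, 0.0825, 0.0577]
eef_rot: [0.811, -0.585, 0.0, -0.0]
contact_force: [-2.6, 0.2, 11.2]
opening: 0.153
```

Run:
```python
from h import *
np.set_printoptions(precision=4,suppress=True)
for i in range(3):
    p=vision.camera_params("wrist");im=vision.snapshot("wrist"); rel([.61,.0725,.057],-88.2)
print("mark",onz(p,(255.2,73.5),.044))
for q in [(.690,.075,.054)]: print(proj(p,q))
```

```text
{'d': array([  4.58, -10.6 ,   0.07]), 'cur': np.float64(-71.57), 'tilt': np.float64(0.035), 'z': array([ 0.0006, -0.0001, -1.    ]), 'F': array([-1.34, -0.76, 10.26]), 't': 5.1, 'op': 0.156, 'pos': array([0.495 , 0.0825, 0.0577]), 'turn': np.float64(16.63)}
{'d': array([  4.58, -10.6 ,   0.07]), 'cur': np.float64(-71.57), 'tilt': np.float64(0.037), 'z': array([ 0.0006, -0.0001, -1.    ]), 'F': array([-1.36,  0.23, 10.78]), 't': 5.15, 'op': 0.156, 'pos': array([0.495 , 0.0825, 0.0577]), 'turn': np.float64(16.63)}
{'d': array([  4.58, -10.6 ,   0.07]), 'cur': np.float64(-71.57), 'tilt': np.float64(0.031), 'z': array([ 0.0005, -0.0001, -1.    ]), 'F': array([-1.68, -1.63, 10.55]), 't': 5.2, 'op': 0.16, 'pos': array([0.4949, 0.0824, 0.0576]), 'turn': np.float64(16.63)}
mark [0.5723 0.1077 0.044 ]
[ 458.2124 -249.0728]
```

Run:
```python
from h import *
rel([.555,.0708,.0577],-88.2)
```

```text
{'d': array([ 3.  , -5.33, -0.  ]), 'cur': np.float64(-71.57), 'tilt': np.float64(0.031), 'z': array([ 5.e-04, -1.e-04, -1.e+00]), 'F': array([-1.68, -1.63, 10.55]), 't': 5.2, 'op': 0.16, 'pos': array([0.4949, 0.0824, 0.0576]), 'turn': np.float64(16.63)}
```

Request:
send_rows(series=[{"delta_pos":[0.2,-0.4,-0.05],"turn":1.5,"jaw":1},{"delta_pos":[0.6,-1.1,-0.05],"turn":4,"jaw":1},{"delta_pos":[1.1,-2.0,-0.05],"turn":7,"jaw":1},{"delta_pos":[1.6,-2.9,-0.05],"turn":10,"jaw":1},{"delta_pos":[2.2,-3.9,-0.05],"turn":13,"jaw":1},{"delta_pos":[2.7,-4.8,-0.05],"turn":15.5,"jaw":1},{"delta_pos":[3.0,-5.3,-0.05],"turn":16.6,"jaw":1},{"delta_pos":[3.0,-5.3,-0.05],"turn":16.6,"jaw":1}])

```text
clock: 5.87
tool_pos: [0.5554, 0.0709, 0.0577]
eef_rot: [0.718, -0.696, -0.0, -0.0]
contact_force: [-0.9, 0.7, 5.2]
opening: 0.155
```

Run:
```python
from h import *
np.set_printoptions(precision=4,suppress=True)
for n in ["top","scene","wrist"]:
    p=vision.camera_params(n);im=vision.snapshot(n);cv2.imwrite(f"pics/{n}3.png",im)
rel([.6087,.0725,.0577],-88.2)
print(p)
a=cv2.imread("pics/top3.png"); cv2.imwrite("pics/top3z.png",cv2.resize(a[95:215,160:295],None,fx=5,fy=5,interpolation=cv2.INTER_CUBIC))
a=cv2.imread("pics/scene3.png"); cv2.imwrite("pics/sc3z.png",cv2.resize(a[170:300,220:380],None,fx=4.5,fy=4.5,interpolation=cv2.INTER_CUBIC))
```

```text
{'d': array([ 0.01, -5.33,  0.01]), 'cur': np.float64(-88.22), 'tilt': np.float64(0.071), 'z': array([ 0.0012,  0.0004, -1.    ]), 'F': array([0.35, 0.71, 5.37]), 't': 6.0167, 'op': 0.157, 'pos': array([0.5554, 0.0709, 0.0577]), 'turn': np.float64(-0.02)}
{'intrinsics': array([[313.1059,   0.    , 254.955 ],
       [  0.    , 313.1059, 190.7802],
       [  0.    ,   0.    ,   1.    ]]), 'extrinsics': array([[ 0.032 , -0.9995, -0.0006,  0.0529],
       [-0.9662, -0.0311,  0.256 ,  0.5535],
       [-0.2559, -0.0076, -0.9667,  0.3472],
       [ 0.    ,  0.    ,  0.    ,  1.    ]])}
```

View pics/top3z.png

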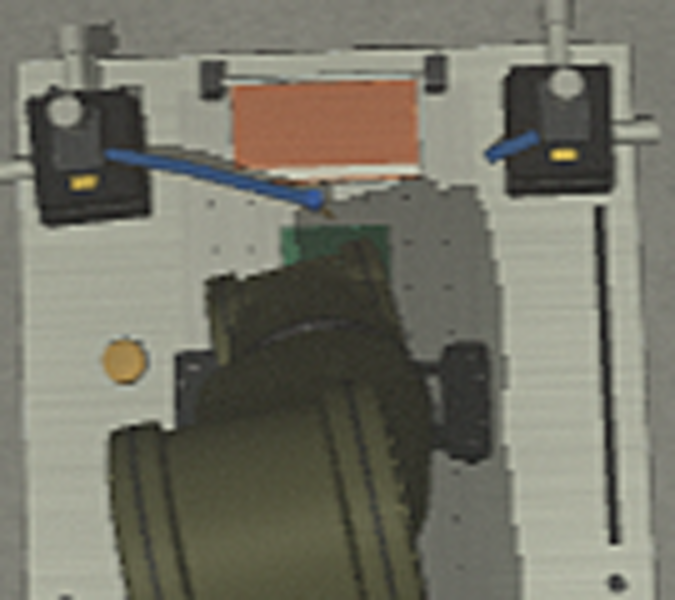

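View pics/sc3z.png

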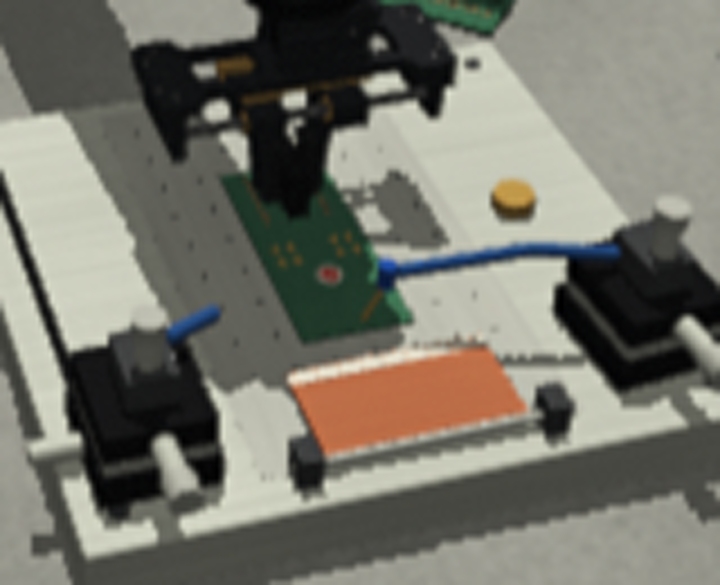

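View pics/wrist3.png

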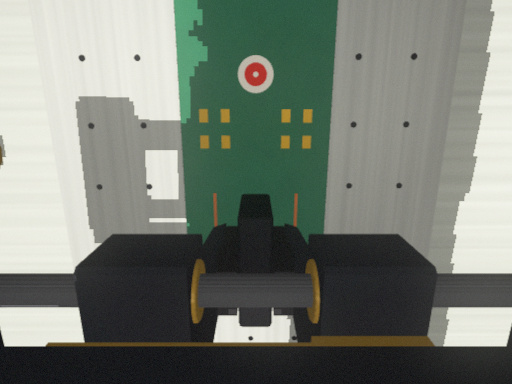

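Carrier is square (the hole columns are symmetric about it in the wrist image) and gripped, with its front short of the leaf. Next I slide straight ahead to about 8 mm short, where the wrist camera should see the needle directly over the plate.

Request:
send_rows(series=[{"delta_pos":[0,-0.4,0],"turn":0,"jaw":1},{"delta_pos":[0,-1.0,0],"turn":0,"jaw":1},{"delta_pos":[0,-1.7,0],"turn":0,"jaw":1},{"delta_pos":[0,-2.4,0],"turn":0,"jaw":1},{"delta_pos":[0,-3.1,0],"turn":0,"jaw":1},{"delta_pos":[0,-3.8,0],"turn":0,"jaw":1},{"delta_pos":[0,-4.3,0],"turn":0,"jaw":1},{"delta_pos":[0,-4.5,0],"turn":0,"jaw":1}])

```text
clock: 6.68
tool_pos: [0.5979, 0.0719, 0.0577]
eef_rot: [0.718, -0.696, -0.001, 0.002]
contact_force: [-9.0, 0.3, 12.5]
opening: 0.156
```

Run:
```python
from h import *
np.set_printoptions(precision=4,suppress=True)
for n in ["scene","wrist"]:
    p=vision.camera_params(n);im=vision.snapshot(n);cv2.imwrite(f"pics/{n}4.png",im)
rel([.6087,.0725,.0577],-88.2)
print(proj(p,[.69,.075,.054]),onz(p,(255.5,74),.044))
cv2.imwrite("pics/w4z.png",cv2.resize(im[0:150,170:340],None,fx=4,fy=4,interpolation=cv2.INTER_CUBIC))
a=cv2.imread("pics/scene4.png"); cv2.imwrite("pics/sc4z.png",cv2.resize(a[200:290,240:380],None,fx=5.5,fy=5.5,interpolation=cv2.INTER_CUBIC))
```

```text
{'d': array([-0.03, -1.07, -0.  ]), 'cur': np.float64(-88.21), 'tilt': np.float64(0.23), 'z': array([-0.004 , -0.0007, -1.    ]), 'F': array([-5.54,  0.14,  9.53]), 't': 6.7833, 'op': 0.155, 'pos': array([0.598 , 0.0719, 0.0577]), 'turn': np.float64(-0.01)}
[253.9461  43.2534] [0.6791 0.074  0.044 ]
```

View pics/w4z.png

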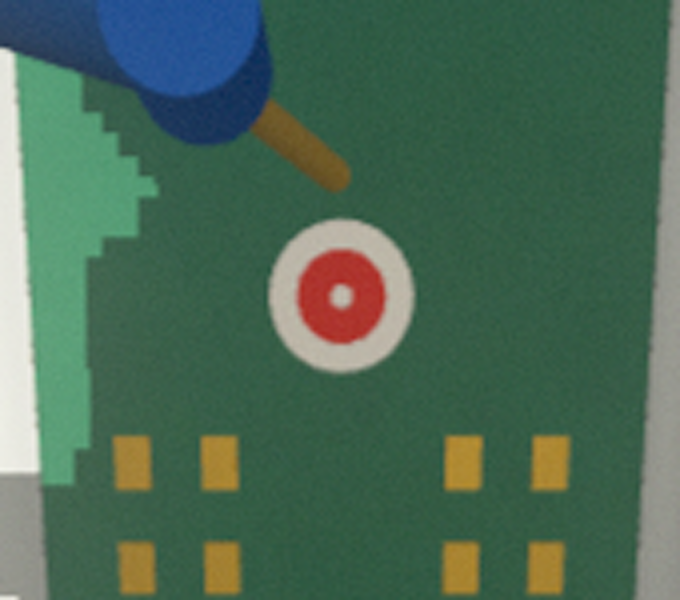

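View pics/sc4z.png

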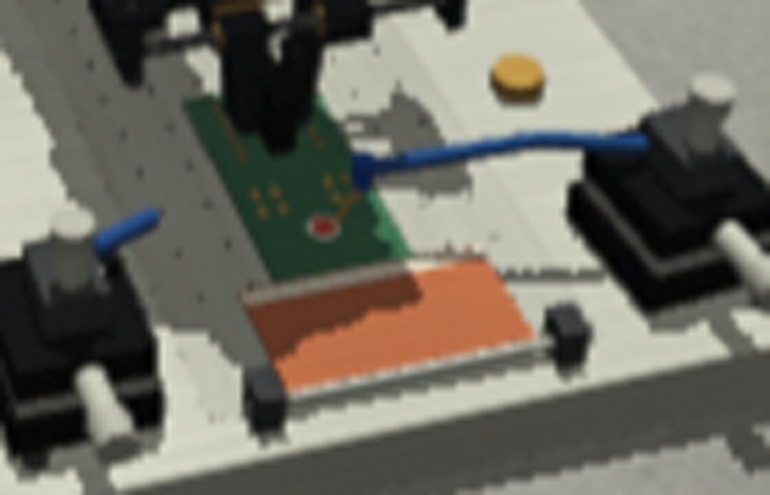

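Run:
```python
from h import *
np.set_printoptions(precision=4,suppress=True)
p=vision.camera_params("wrist"); m=onz(p,(254.9,73.7),.044);t=onz(p,(255.5,45.6),.054);print(m,t,t-m)
R=Ro.from_quat(r.get_state()["eef_rot"]).as_matrix();print(R.T@(t-m)*100)
```

```text
[0.6792 0.0743 0.044 ] [0.6891 0.0743 0.054 ] [0.0099 0.0001 0.01  ]
[ 0.0241 -0.9872 -1.0039]
```

Request:
send_rows(series=[{"delta_pos":[0,-0.2,0],"turn":0,"jaw":1},{"delta_pos":[0,-0.4,0],"turn":0,"jaw":1},{"delta_pos":[0,-0.6,0],"turn":0,"jaw":1},{"delta_pos":[0,-0.8,0],"turn":0,"jaw":1},{"delta_pos":[0,-0.9,0],"turn":0,"jaw":1},{"delta_pos":[0,-1.0,0],"turn":0,"jaw":1},{"delta_pos":[0,-1.0,0],"turn":0,"jaw":1},{"delta_pos":[0,-1.0,0],"turn":0,"jaw":1}])

```text
clock: 7.45
tool_pos: [0.6071, 0.0722, 0.0577]
eef_rot: [0.718, -0.696, -0.002, 0.002]
contact_force: [-6.5, 0.3, 11.6]
opening: 0.154
```

Run:
```python
from h import *
np.set_printoptions(precision=4,suppress=True)
for n in ["scene","wrist"]:
    p=vision.camera_params(n);im=vision.snapshot(n);cv2.imwrite(f"pics/{n}5.png",im)
rel([.6087,.0725,.0577],-88.2)
print(proj(p,[.689,.0745,.054]))
cv2.imwrite("pics/w5z.png",cv2.resize(im[0:150,170:340],None,fx=4,fy=4,interpolation=cv2.INTER_CUBIC))
a=cv2.imread("pics/scene5.png"); cv2.imwrite("pics/sc5z.png",cv2.resize(a[200:290,240:380],None,fx=5.5,fy=5.5,interpolation=cv2.INTER_CUBIC))
```

```text
{'d': array([-0.03, -0.16,  0.  ]), 'cur': np.float64(-88.21), 'tilt': np.float64(0.314), 'z': array([-0.0054, -0.0008, -1.    ]), 'F': array([-7.33, -0.53, 11.06]), 't': 7.55, 'op': 0.155, 'pos': array([0.6071, 0.0722, 0.0577]), 'turn': np.float64(-0.01)}
[255.1511  69.6082]
```

View pics/w5z.png

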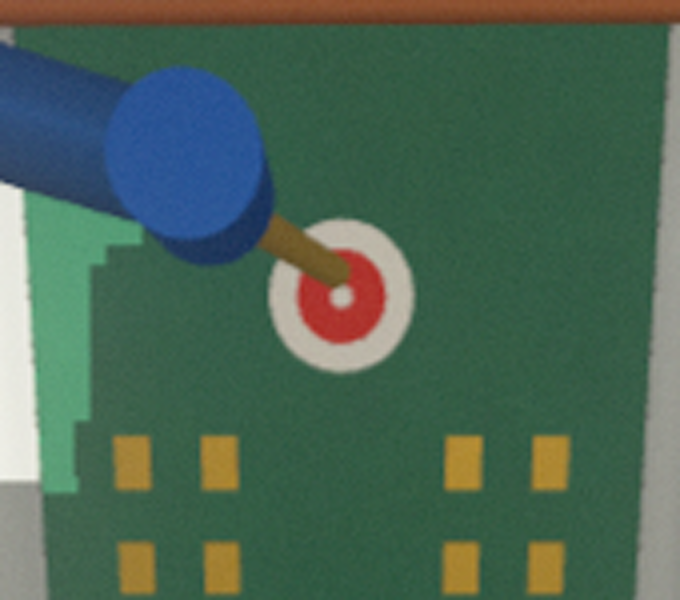

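View pics/sc5z.png

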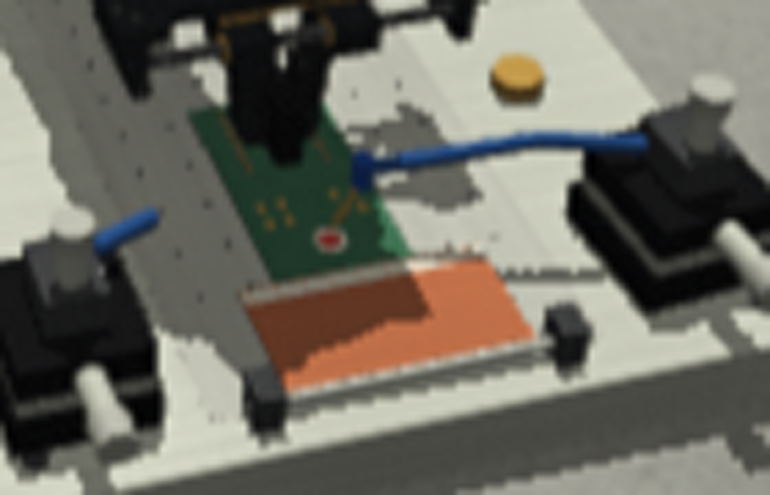

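Run:
```python
from h import *
np.set_printoptions(precision=4,suppress=True)
p=vision.camera_params("wrist"); m=onz(p,(254.9,73.7),.044)
for v in (68,69,70): t=onz(p,(255.3,v),.054);print(m,t,(t-m)[:2])
c,d=ray(p,(255,74));print("cam",c,d)
S=vision.camera_params("scene"); s=lambda u,v:((u+.5)/5.5+240-.5,(v+.5)/5.5+200-.5)
print("scene",onz(S,s(330,239),.044), proj(S,m), s(330,239), proj(S,m+[0,0,.01]))
pt=proj(S,m+[0,0,.01]); print("expected tip in sc5z",((pt[0]-239.5)*5.5,(pt[1]-199.5)*5.5))
```

```text
[0.6883 0.0746 0.044 ] [0.6896 0.0745 0.054 ] [ 0.0013 -0.0001]
[0.6883 0.0746 0.044 ] [0.6892 0.0744 0.054 ] [ 0.0009 -0.0001]
[0.6883 0.0746 0.044 ] [0.6888 0.0744 0.054 ] [ 0.0005 -0.0001]
cam [0.6745 0.0742 0.1935] [ 0.0975  0.0025 -1.0628]
scene [0.6868 0.0751 0.044 ] [299.6102 243.4708] (299.5909090909091, 243.04545454545456) [299.8862 240.6379]
expected tip in sc5z (np.float64(332.1238478911746), np.float64(226.25839022175467))
```

Request:
send_rows(series=[{"delta_pos":[0,-0.05,0],"turn":0,"jaw":1},{"delta_pos":[0,-0.05,0],"turn":0,"jaw":1},{"delta_pos":[0,-0.05,0],"turn":0,"jaw":1},{"delta_pos":[0,-0.05,0],"turn":0,"jaw":1},{"delta_pos":[0,-0.05,0],"turn":0,"jaw":1},{"delta_pos":[0,-0.05,0],"turn":0,"jaw":1}])

```text
clock: 8.05
tool_pos: [0.6071, 0.0722, 0.0577]
eef_rot: [0.718, -0.696, -0.002, 0.003]
contact_force: [-7.5, -0.3, 12.5]
opening: 0.153
```

Run:
```python
from h import *
im=vision.snapshot("top");cv2.imwrite("pics/top6z.png",cv2.resize(im[95:215,160:295],None,fx=5,fy=5,interpolation=cv2.INTER_CUBIC))
for i in range(3): im=vision.snapshot("wrist"); rel([.6087,.0725,.0577],-88.2)
cv2.imwrite("pics/w6z.png",cv2.resize(im[0:150,170:340],None,fx=4,fy=4,interpolation=cv2.INTER_CUBIC))
```

```text
{'d': array([-0.02, -0.16, -0.  ]), 'cur': np.float64(-88.2), 'tilt': np.float64(0.372), 'z': array([-6.4e-03, -9.0e-04, -1.0e+00]), 'F': array([-8.15,  0.24, 11.04]), 't': 8.15, 'op': 0.154, 'pos': array([0.6071, 0.0722, 0.0577]), 'turn': np.float64(-0.0)}
{'d': array([-0.03, -0.16,  0.  ]), 'cur': np.float64(-88.2), 'tilt': np.float64(0.373), 'z': array([-0.0064, -0.001 , -1.    ]), 'F': array([-7.55, -0.23, 11.98]), 't': 8.2, 'op': 0.156, 'pos': array([0.6071, 0.0722, 0.0577]), 'turn': np.float64(-0.0)}
{'d': array([-0.03, -0.16, -0.  ]), 'cur': np.float64(-88.2), 'tilt': np.float64(0.373), 'z': array([-6.4e-03, -9.0e-04, -1.0e+00]), 'F': array([-8.03, -1.28, 12.44]), 't': 8.25, 'op': 0.156, 'pos': array([0.6071, 0.0722, 0.0577]), 'turn': np.float64(-0.0)}
```

View pics/w6z.png

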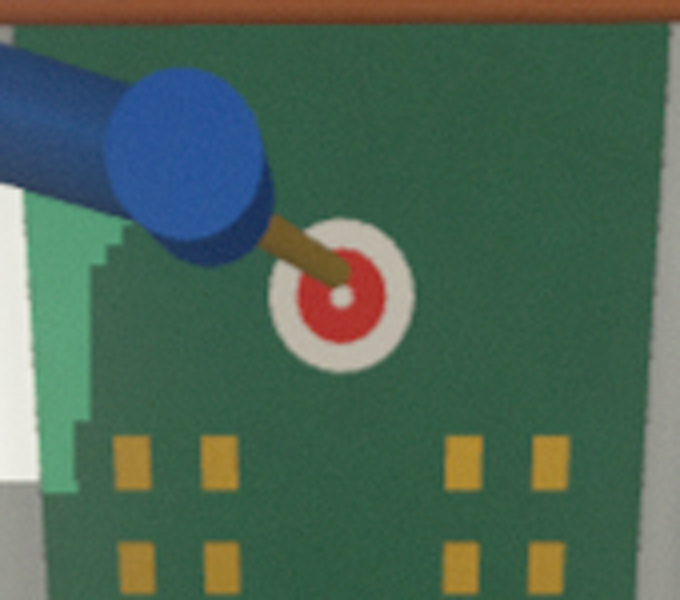

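View pics/top6z.png

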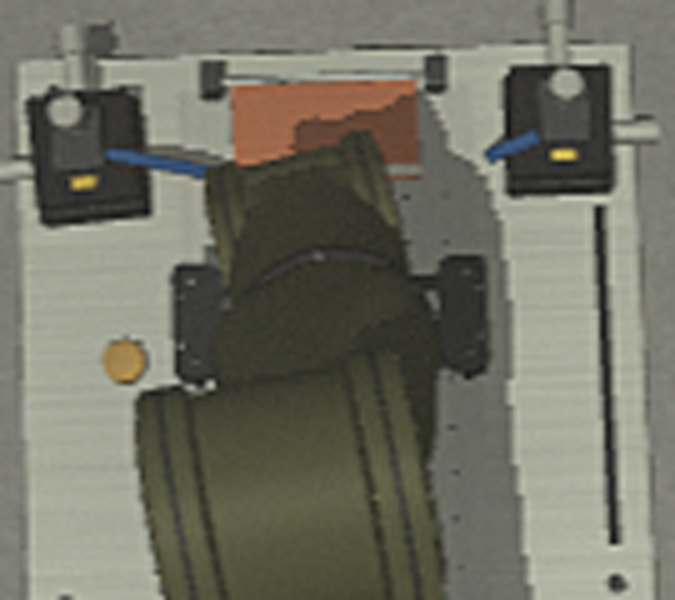

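Run:
```python
from h import *
print(order.finish_job()); print(r.get_state()["contact_force"])
```

```text
the job is handed in; nothing more can be done
None
the job is handed in; nothing more can be done
```

I slid the green carrier along the platen by its rib, squared it up and tucked its front edge under the copper leaf. I handed the job in at about 8 s of the 40 s allowed, still gripping and pressing. The hand-in reported no verdict.

Last checks before handing in:
- **Mark under tip:** the wrist view puts the mark about 1 mm short of the tip along x and within 0.2 mm sideways. The scene view agrees to about 1.5 mm.
- **Front edge:** about 25 mm under the leaf, worked out from the mark position.
- **Square and flat:** carrier yaw comes from the tool's angle and matches the platen's to within my reading (about 0.01 rad). The tool leans about 0.006 rad, slightly nose down.
- **Press and grip:** 11–12 N downward, a little over the 10 N asked. The grip was set to 40 N with the jaws at about 13.5 mm on the rib.
- **Leaf and puck:** the leaf looks level, and I saw no movement of the puck. I judged both by eye; the leaf angle was not measured.

Three things did not come out cleanly:
- **Side load:** about 8 N of sliding friction remains along x.
- **Last nudge:** the final 0.5 mm forward move did not shift the carrier. I left it there because it was well inside the 5 mm tolerance.
- **Tip height:** an early two-camera estimate gave 57 mm above the table instead of the stated 54 mm. I used the stated height.

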